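Clip the colour-swatch strip to the drawing board

ROBOT

A 6-joint arm with a two-finger parallel gripper is mounted at the origin on the work surface. World frame = base frame: x ahead of the robot, y to its left, z up, the work surface at z = 0. Lengths are in m, angles in rad, forces in N, time in s.
With the tool pointing down it reaches from about 0.35 to 0.975 m from the base axis. Payload 4.9 kg.
Tool frame: the origin (TCP) lies midway between the tips of the shut fingers; the grasp point (between the pads) lies 19 mm behind it (manip.pinch_z is the distance from the TCP to the grasp point, in m); z points along the fingers, y is the direction in which the jaws open and shut (so a half turn about z gives the same grasp; the last joint's range is limited). The gripper opens to 85 mm and grips with 20 to 120 N. Pads are 22 mm wide; open, the fingers measure 114 mm over their backs; the gripper's body (76 mm by 85 mm) begins 54 mm behind the grasp point. The pads swing forward as they close: fully open they stand 13 mm farther back than shut.
Start: joints at [-1.418, 0.053, 1.613, -0, 1.476, -0.119], TCP at [0.168, -0.602, 0.231] pointing down, gripper open.
Joint ranges: [-3.01, 3.01], [-1.01, 2.22], [0.06, 2.58], [-1.02, 4.17], [0.09, 2.62], [-3.14, 3.14]. Speed limits (rad/s): [2.57, 2.57, 3.14, 3.14, 3.14, 3.14].

INTERFACE

Orientations are given as a unit quaternion [w, x, y, z].
In Python, from plant import manip gives the robot as it stands.
- The arm moves only by the tool drive_tool, never from a script. Its argument "commands" is text: rows parted by semicolons, each of 5 numbers parted by spaces: the finger opening in mm, from 0 to 85.4, then the shift along the tool's x, y, z in units of 30 mm (1.0 is 30 mm), then the turn about the tool's z in degrees. A call has exactly 8 rows; each row shifts and turns the commanded pose from where the row before left it, along the tool's axes as they then stand; what a row does not reach is not made up. A row lasts 1/8 s, in which the tool goes at most 62.5 mm and 10.7 degrees, less where a joint would pass 70% of its speed; a pose out of reach is approached as far as the arm can. A call is refused whole if a number of a shift passes 1 or a number of a turn 10.7, either way. A call with a gripper value outside its range is refused whole. The fingers move at their own pace and stop on an object; the grip force is fixed at half the most. Time passes only in rows, so rows that do not move let the fingers close, or fill a call up. It gives the time, the measured TCP pose, the force and the opening at its end, in the units of the state.
- manip.state(): the state, without advancing time (a new reading comes with each control period).
- manip.grab_frame(name): name is "scene" or "top"; returns the picture (384x512x3 uint8, red, green, blue); there is no depth.
- manip.camera_params(name): a dict with "fx", "fy", "cx", "cy" (pixels), "xyz" and "orientation" of the camera in the world. Camera axes: x right, y down, z forward; pixel columns grow to the right and rows downward; lengths in m; the calibration is good to about 2 mm. A picture is of the moment at which its call begins. camera_params takes no time and is no camera call.
- manip.job_done(): hands the job in, once; it reports no verdict.
The state is a dict: "time": time; "joint_pos": joint angles; "joint_vel": joint speeds; "joint_efforts": joint torques, N m; "tool_pos": TCP position; "tool_rot": TCP orientation; "contact_force": force on the tool from outside, world axes, zero at the start; "ft_torque": the same for the moment, N m; "gripper_width": opening from 0.0 (shut) to 1.0 (fully open).
Only numpy, scipy, OpenCV 4.12 (cv2) and the standard library are available. Lean on these libraries where they do the work, as an engineer would, in place of code of your own. Each camera call takes 0.05 s, during which the arm holds its last target. There are 200 camera calls.

TASK

Clip the painted wooden swatch strip to the drawing board: press the steel clip's thumb tab down with one fingertip to open the jaw and, while holding it down, push the strip with the other fingertip under the jaw until its edge sits squarely against the back of the clip, then let the tab up so that the jaw grips the strip. Only slide the strip flat along the board, never pick it up, and leave the eraser, pencil, paint bottle and paint jar where they are.

Things in the scene. Friction and masses are not known exactly. Their poses are not given: they have to be found in the camera images.
- board: Fixed drawing board, pale wood with a darker edge, 280 (x) x 210 (y) x 12 mm thick, lying on the table at a varying place and yaw. Origin: centre of its underside. +x points to the end that carries the clip (away from the robot, give or take the yaw), +y along the clip's width. A steel spring clip is riveted to the middle of that end.
- clip_stop (a point): Fixed: the back of the clip, where the strip's edge is to sit: the strip-side face of a steel flange 66 mm long (y), 4.5 mm high. The point is 3 mm above the board's top and 130 mm from the board's centre along +x. Axes as the board's. The hinge pin runs along y, 4 mm beyond (+x) and 5 mm above the board's top; the board ends 10 mm beyond, and the thumb tab juts out past that end.
- clip_angle (a joint): Angle of the clip's lever (jaw and tab in one piece) about its hinge pin, rad: 0 = shut on the bare board; pressing the tab down raises it to the stop at 0.62. The jaw clears the strip from about 0.40; shut on the strip it reads about 0.37. A spring shuts it: holding it open takes about 6 N on the tab 17 mm from the pin, 3 to 4 N near the tab's end.
- clip: The clip's moving lever: jaw, hinge and thumb tab in one piece of steel. Origin: middle of the hinge pin. Axes as the board's when shut. The jaw (64 mm wide, dark rubber lip) hangs 13 to 16 mm from the pin towards the strip, 9 to 12 mm before the back of the clip; shut it is 0.5 mm above the board, at 0.55 rad about 8.5 mm. Pushing the strip against the shut jaw does not open it.
- tab_mid (a point): Middle of the top face of the clip's thumb tab, 20 mm beyond the pin (shut): a plate 48 mm wide (y) with a black patch, ending 39 mm beyond the pin (+x). Shut, it rises outwards at 0.36 rad: top 12 mm above the board's top 17 mm from the pin. Pressed to 0.5 it slopes down outwards by 0.14 rad: top 3 mm above the board's top at 17 mm, 1.5 mm at 28 mm. A fingertip may slide along it.
- strip_center (a point): Centre (half-way up) of the swatch strip: a loose wooden strip, 36 (x) x 90 (y) x 6 mm thick, 15 to 30 g, with five painted patches (red, orange, yellow, green, blue) on top. It lies flat on the board before the clip, long side about parallel to the jaw. Its x axis points to the clip; its rear edge, where it is pushed, is 18 mm from here along -x.
- strip_edge (a point): Middle of the long edge of the strip that faces the clip, half-way up (3 mm above the board). At the start it is 3 to 7 mm short of the jaw's lip, i.e. 15 to 19 mm short of the back of the clip. Axes as the strip's: +x towards the clip.
- strip: The swatch strip (see strip_center). Origin: centre of its underside.
- eraser: Bystander: white eraser, 45 x 22 x 13 mm, loose on the left-hand (+y) part of the board, nearer the robot than the strip. Origin: centre of its underside.
- pencil: Bystander: red coloured pencil, 155 mm long, 7.5 mm thick, loose, lying lengthwise near the board's -y edge, point towards the clip. Origin: centre of the underside of its 135 mm red shaft.
- paint_bottle: Bystander: green paint bottle, 48 mm across, 125 mm tall with its white cap, loose, standing on the table to one side of the board. Origin: centre of its underside.
- paint_jar: Bystander: blue paint jar with a black lid, 60 mm across, 75 mm tall, loose, standing on the table on the other side of the board. Origin: centre of its underside.
Things that resemble listed ones, but are neither listed nor needed, are in the scene too. Of the things that look like the strip, the middle-sized one is meant.

How it is judged:
On the way, in this order (a step that is already met when the one before it is completed fails the run):
1. the clip is held open by a fingertip on its thumb tab, the strip still outside the jaw (value of joint clip_angle above 0.4 rad and contact force between the fingers and clip above 0.8 N and x of strip_edge in the frame of clip_stop below -0.008 m), for 0.2 s.
2. with the tab still held down, the strip has been pushed under the jaw, against the back of the clip (value of joint clip_angle above 0.4 rad and contact force between the fingers and clip above 0.8 N and x of strip_edge in the frame of clip_stop above -0.003 m), for 0.2 s.
At the end, for the whole second after the job is handed in: The strip lies flat under the jaw with its long edge within 3 mm of the back of the clip and within 0.07 rad of square, the tab is released and the jaw presses on the strip (over 1 N), nothing moving (x of strip_edge in the frame of clip_stop above -0.003 m and angle between the x axis of strip and the x axis of board, either way round below 0.07 rad and contact force between clip and strip above 1 N and linear speed of strip below 0.01 m/s); the robot touches nothing.
It fails at once if the strip is lifted off the board (over 6 mm) or tipped (over 0.2 rad) (z of strip in the frame of board above 0.018 m or angle between strip's own z axis and vertical above 0.2 rad).
It fails at once if the eraser, pencil, paint bottle or paint jar is moved (over 15 mm) (distance of any of eraser, pencil, paint_bottle, paint_jar from where it was at the start of the episode above 0.015 m).
It also fails if it takes over 45 s, if anything falls off the work surface, if the arm or the gripper's body presses on something with over 40 N, if the wrist force passes 120 N, or if a joint passes its speed limit or range.

## Working session

There is one attempt and no reset: what is moved stays moved. The work goes in short steps, Python scripts to look and compute and a tool call to move; the robot and the scene stay as the last step left them, time stands still between calls to the robot, and variables do not carry over. Pictures are saved under pics/ and viewed, about 8 in all and at most 12, crops included, and the job is handed in when it is done.

Besides the shell and the picture viewer there is one more tool, called after "Emit:" as name(argument=value, ...) on one line, values as JSON. drive_tool: Moves the arm, as the interface text tells. Its arguments: {"type":"object","properties":{"commands":{"type":"string"}},"required":["commands"]}

```bash
mkdir -p pics; ls; python3 - <<'E'
from plant import manip
import cv2
for n in("scene","top"):
    f=manip.grab_frame(n); cv2.imwrite(f"pics/{n}0.png",f[:,:,::-1]); print(n,manip.camera_params(n))
print(manip.state())
E
```

```text
pics
scene {'fx': 421.1850176845134, 'fy': 421.1850176845134, 'cx': 264.4558708211157, 'cy': 196.9893390935871, 'xyz': array([1.03562757, 0.49648308, 0.84074161]), 'orientation': array([-0.13116222,  0.3474184 ,  0.87714096, -0.30450067])}
top {'fx': 355.8806621051631, 'fy': 355.8806621051631, 'cx': 254.21078514654192, 'cy': 189.73914417770297, 'xyz': array([0.54722744, 0.04971451, 0.79857071]), 'orientation': array([ 0.01855757, -0.70158201,  0.7118806 , -0.02577413])}
{'time': 0.1, 'joint_pos': array([-1.41799614e+00,  5.32897851e-02,  1.61416386e+00, -1.32848842e-05,
        1.47600841e+00, -1.19046318e-01]), 'joint_vel': array([ 0.0005635 , -0.00199829, -0.0027728 , -0.00080152, -0.0009359 ,
       -0.00112519]), 'joint_efforts': array([ 3.36060621e-04, -3.94902205e+01, -3.71362388e+01, -5.44797990e-05,
        3.94264251e-03, -1.49611719e-05]), 'tool_pos': array([ 0.16770079, -0.60148998,  0.23018233]), 'tool_rot': array([-9.34457022e-04,  9.90776129e-01,  1.35505676e-01, -2.23852435e-05]), 'contact_force': array([-0.39914071, -0.7432101 , -0.22135871]), 'ft_torque': array([-0.01924092, -0.00738529,  0.01395787]), 'gripper_width': 0.9964133325869281}
```

View pics/scene0.png

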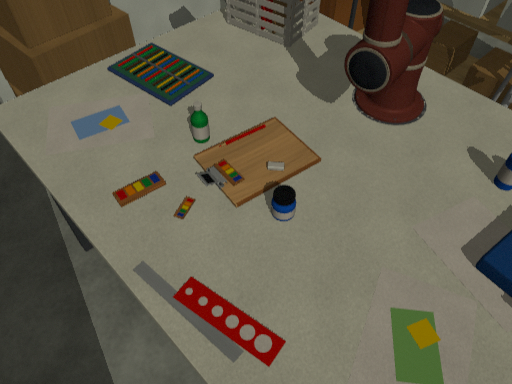

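View pics/top0.png

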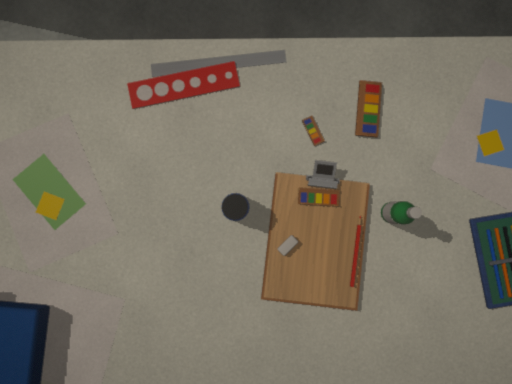

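The scene view shows the board with the clip pointing away from the robot and three swatch lookalikes. In the top view these are at (320,198) on the board, (313,131) small, and (369,108) large. The one on the board at (320,198) is middle-sized and sits before the clip. Next I'll crop and measure it.

```bash
cat > h.py <<'E'
import numpy as np, cv2
from scipy.spatial.transform import Rotation as R
from plant import manip
def ray(n,px,z):
    c=manip.camera_params(n); q=c["orientation"]; M=R.from_quat([q[1],q[2],q[3],q[0]]).as_matrix()
    px=np.atleast_2d(px).astype(float)
    d=np.c_[(px[:,0]-c["cx"])/c["fx"],(px[:,1]-c["cy"])/c["fy"],np.ones(len(px))]@M.T
    return c["xyz"]+d*((z-c["xyz"][2])/d[:,2])[:,None]
def proj(n,P):
    c=manip.camera_params(n); q=c["orientation"]; M=R.from_quat([q[1],q[2],q[3],q[0]]).as_matrix()
    p=(np.atleast_2d(P)-c["xyz"])@M; return np.c_[p[:,0]/p[:,2]*c["fx"]+c["cx"],p[:,1]/p[:,2]*c["fy"]+c["cy"]]
E
python3 - <<'E'
from h import *
t=cv2.imread("pics/top0.png"); s=cv2.imread("pics/scene0.png")
a=cv2.resize(t[85:235,270:400],None,fx=3.5,fy=3.5,interpolation=cv2.INTER_CUBIC)
b=cv2.resize(s[140:225,180:260],None,fx=4,fy=4,interpolation=cv2.INTER_CUBIC)
o=np.zeros((max(a.shape[0],b.shape[0]),a.shape[1]+b.shape[1],3),np.uint8);o[:a.shape[0],:a.shape[1]]=a;o[:b.shape[0],a.shape[1]:]=b
cv2.imwrite("pics/crop1.png",o)
hsv=cv2.cvtColor(t,cv2.COLOR_BGR2HSV)
for p in[(300,280),(320,230),(265,330),(310,198),(342,198),(320,169),(323,182)]: print(p,hsv[p[1],p[0]])
m=cv2.inRange(hsv,(5,70,60),(25,255,255)); m[:165]=0; m[320:]=0; m[:,:255]=0; m[:,380:]=0
m=cv2.morphologyEx(m,cv2.MORPH_CLOSE,np.ones((9,9)))
c=max(cv2.findContours(m,0,2)[0],key=cv2.contourArea)
r=cv2.minAreaRect(c); bp=cv2.boxPoints(r); print("board px",bp)
P=ray("top",bp,0.012); print(P, [np.linalg.norm(P[i]-P[i-1]) for i in range(4)])
E
```

```text
(300, 280) [ 16 126 132]
(320, 230) [ 16 128 138]
(265, 330) [ 21  38 134]
(310, 198) [ 60 130  90]
(342, 198) [ 16 125 129]
(320, 169) [17 42 43]
(323, 182) [ 17  17 104]
board px [[260.36584 299.7073 ]
 [274.62195 171.40244]
 [371.31708 182.14633]
 [357.06097 310.4512 ]]
[[ 0.3569771   0.03150379  0.012     ]
 [ 0.63674934 -0.00466656  0.012     ]
 [ 0.60976327 -0.21946165  0.012     ]
 [ 0.33039449 -0.1784024   0.012     ]] [np.float64(0.21158270959853415), np.float64(0.2821006943972567), np.float64(0.21648367094629178), np.float64(0.28236993142961586)]
```

View pics/crop1.png

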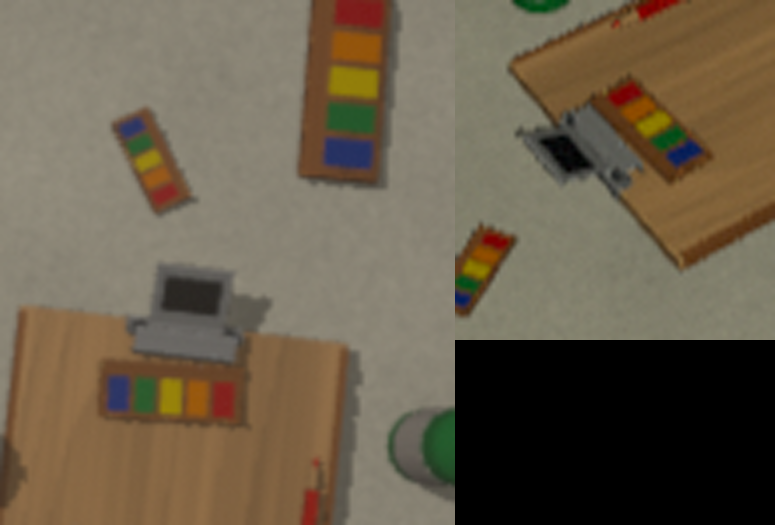

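The crop confirms it: the middle-sized strip lies in front of the clip at crop (170,395), and the small and large ones are off the board. Now precise board edges and patch centroids.

```bash
python3 - <<'E'
from h import *
t=cv2.imread("pics/top0.png"); hsv=cv2.cvtColor(t,cv2.COLOR_BGR2HSV)
m=cv2.inRange(hsv,(5,70,60),(25,255,255)); m[:165]=0; m[320:]=0; m[:,:255]=0; m[:,380:]=0
m=cv2.morphologyEx(m,cv2.MORPH_CLOSE,np.ones((9,9)))
c=max(cv2.findContours(m,0,cv2.CHAIN_APPROX_NONE)[0],key=cv2.contourArea)[:,0].astype(float)
W=ray("top",c,0.012)[:,:2]
# initial corners
q=cv2.boxPoints(cv2.minAreaRect(W.astype(np.float32)))
print("worldrect",cv2.minAreaRect(W.astype(np.float32)))
for i in range(4):
    a,b=q[i],q[(i+1)%4]; L=np.linalg.norm(b-a); u=(b-a)/L; n=np.array([-u[1],u[0]])
    s=(W-a)@u; d=(W-a)@n; k=(abs(d)<.008)&(s>.02)&(s<L-.02)
    vx,vy,x,y=cv2.fitLine(W[k].astype(np.float32),cv2.DIST_HUBER,0,.001,.001).ravel()
    print("edge through",x,y,"angle deg",np.degrees(np.arctan2(vy,vx)),k.sum())
# patches
cols={"blue":((105,80,40),(130,255,255)),"green":((45,80,40),(85,255,255)),"yellow":((24,150,90),(34,255,255)),"red":((0,150,80),(4,255,255))}
pc={}
for k,(lo,hi) in cols.items():
    mm=cv2.inRange(hsv,lo,hi)[187:210,294:345]; M=cv2.moments(mm,True); 
    if M["m00"]: p=(M["m10"]/M["m00"]+294,M["m01"]/M["m00"]+187); pc[k]=ray("top",p,.018)[0]; print(k,M["m00"],p,pc[k])
v=pc["red"]-pc["blue"]; print("strip long axis deg",np.degrees(np.arctan2(v[1],v[0]))+90, "centre",(pc["red"]+pc["blue"])/2)
# black tab patch
mm=cv2.inRange(hsv,(0,0,0),(180,255,60))[160:178,310:340]; M=cv2.moments(mm,True); p=(M["m10"]/M["m00"]+310,M["m01"]/M["m00"]+160); print("tab",M["m00"],p,ray("top",p,.025))
E
```

```text
worldrect ((0.4835644066333771, -0.09211169183254242), (0.21277590095996857, 0.2812052369117737), 82.4628677368164)
edge through 0.46847177 -0.19621174 angle deg -7.5866213 110
edge through 0.62264705 -0.103837915 angle deg 82.29356 48
edge through 0.49683607 0.011997352 angle deg -7.514151 109
edge through 0.34522578 -0.07407964 angle deg 82.43612 79
blue 49.0 (303.2448979591837, 196.87755102040816) [ 0.57892299 -0.06615649  0.018     ]
green 48.0 (311.0, 197.3125) [ 0.57771953 -0.08320372  0.018     ]
yellow 56.0 (318.4642857142857, 197.82142857142858) [ 0.57636233 -0.09961086  0.018     ]
red 50.0 (333.3, 198.8) [ 0.57373636 -0.13223431  0.018     ]
strip long axis deg -4.488095342939772 centre [ 0.57632968 -0.0991954   0.018     ]
tab 146.0 (324.2191780821918, 169.18493150684932) [[ 0.63865567 -0.11254347  0.025     ]]
```

Emit:
drive_tool(commands="85 0 0 0 -9.55; 85 0 0 0 -9.55; 85 0 0 0 -9.55; 85 0 0 0 -9.55; 85 0 0 0 -9.55; 85 0 0 0 -9.55; 85 0 0 0 -9.5; 85 0 0 0 0")

```text
time: 1.1
tool_pos: [0.1678, -0.6017, 0.2307]
tool_rot: [-0.0, 0.753, 0.658, 0.0]
contact_force: [-0.4, 0.0, -0.2]
gripper_width: 0.996
```

Emit:
drive_tool(commands="85 1 0.4 0 0; 85 1 0.4 0 0; 85 1 0.4 0 0; 85 1 0.4 0 0; 85 1 0.4 0 0; 85 1 0.4 0 0; 85 1 0.4 0 0; 85 1 0.4 0 0")

```text
time: 2.1
tool_pos: [0.2951, -0.3758, 0.2311]
tool_rot: [-0.0, 0.754, 0.657, 0.0]
contact_force: [0.5, -0.0, 0.0]
gripper_width: 0.992
```

Emit:
drive_tool(commands="85 0.9 0 0.9 0; 85 0.9 0 0.9 0; 85 0 0 1 0; 85 0 0 1 0; 85 0 0 1 0; 85 0 0 1 0; 85 0 0 1 0; 85 0 0 0.4 0")

```text
time: 3.1
tool_pos: [0.3011, -0.322, 0.0133]
tool_rot: [-0.002, 0.753, 0.658, 0.0]
contact_force: [-0.4, -1.0, 0.9]
gripper_width: 0.995
```

Emit:
drive_tool(commands="85 0 0 0.4 0; 85 0 0 0.2 0; 85 0 0 0.07 0; 85 0 0 0.07 0; 85 0 0 0.07 0; 85 0 0 0.05 0; 85 0 0 0.05 0; 85 0 0 0 0")

```text
time: 4.1
tool_pos: [0.3019, -0.3233, -0.0121]
tool_rot: [-0.0, 0.753, 0.659, -0.0]
contact_force: [0.2, -0.2, 0.1]
gripper_width: 0.998
```

Emit:
drive_tool(commands="85 0 0 0.03 0; 85 0 0 0.03 0; 85 0 0 0.03 0; 85 0 0 0 0; 85 0 0 0 0; 85 0 0 0 0; 85 0 0 0 0; 85 0 0 0 0")

```text
time: 5.1
tool_pos: [0.3021, -0.3236, -0.013]
tool_rot: [-0.001, 0.752, 0.659, 0.0]
contact_force: [-4.8, 6.7, 15.2]
gripper_width: 1.002
```

Emit:
drive_tool(commands="85 0 0 -0.4 0; 63 0 0 0 0; 63 0 0 0 0; 63 0 0 0 0; 63 0 0 0.03 0; 63 0 0 0.03 0; 63 0 0 0.03 0; 63 0 0 0 0")

```text
time: 6.1
tool_pos: [0.3019, -0.3233, -0.0055]
tool_rot: [-0.0, 0.753, 0.659, 0.0]
contact_force: [0.1, -0.4, 0.8]
gripper_width: 0.74
```

Emit:
drive_tool(commands="63 0 0 0.03 0; 63 0 0 0.03 0; 63 0 0 0.03 0; 63 0 0 0 0; 63 0 0 0 0; 63 0 0 0 0; 63 0 0 0 0; 63 0 0 0 0")

```text
time: 7.1
tool_pos: [0.3021, -0.3236, -0.0059]
tool_rot: [-0.001, 0.752, 0.659, 0.0]
contact_force: [-6.2, 8.2, 19.3]
gripper_width: 0.736
```

Emit:
drive_tool(commands="63 0 0 -1 0; 85 1 0 -1 0; 85 1 0 -1 0; 85 1 0 0 0; 85 1 0 0 0; 85 1 0 0 0; 85 1 0 0 0; 85 1 0 0 0")

```text
time: 8.1
tool_pos: [0.3299, -0.1143, 0.082]
tool_rot: [0.0, 0.753, 0.658, 0.0]
contact_force: [0.3, 0.8, 1.3]
gripper_width: 0.994
```

Emit:
drive_tool(commands="85 0.76 1 0 0; 85 0.76 1 0 0; 85 0 1 0 0; 85 0 1 0 0; 85 0 1 0 0; 85 0 1 0 0; 85 0 1 0 0; 85 0 1 0 0")

```text
time: 9.1
tool_pos: [0.5747, -0.102, 0.0816]
tool_rot: [-0.0, 0.753, 0.659, -0.0]
contact_force: [-0.4, 0.5, -0.3]
gripper_width: 0.995
```

Emit:
drive_tool(commands="85 0 0.78 0.3 0; 85 0 0 0.3 0; 85 0 0 0.2 0; 85 0 0 0 0; 85 0 0 0 0; 85 0 0 0 0; 85 0 0 0 0; 85 0 0 0 0")

```text
time: 10.1
tool_pos: [0.597, -0.105, 0.0581]
tool_rot: [0.0, 0.753, 0.659, 0.0]
contact_force: [-0.9, -0.4, 0.3]
gripper_width: 0.995
```

```bash
python3 - <<'E'
from h import *
s=manip.state(); p=s["tool_pos"]; print(p, s["tool_rot"],s["gripper_width"])
u=np.array([.9912,-.1323]);v=np.array([.1323,.9912]); print("s,v",p[:2]@u,p[:2]@v)
t=manip.grab_frame("top")[:,:,::-1]; f=manip.grab_frame("scene")[:,:,::-1]
a=cv2.resize(t[140:230,270:370],None,fx=4,fy=4,interpolation=cv2.INTER_CUBIC)
b=cv2.resize(f[100:220,170:270],None,fx=4,fy=4,interpolation=cv2.INTER_CUBIC)
o=np.zeros((480,800,3),np.uint8);o[:360,:400]=a;o[:,400:]=b;cv2.imwrite("pics/c2.png",o)
E
```

```text
[ 0.59703852 -0.10501164  0.05811887] [1.42088423e-04 7.52571869e-01 6.58510101e-01 9.49257790e-05] 0.9948647352195715
s,v 0.6056776210799424 -0.025099346001538337
```

View pics/c2.png

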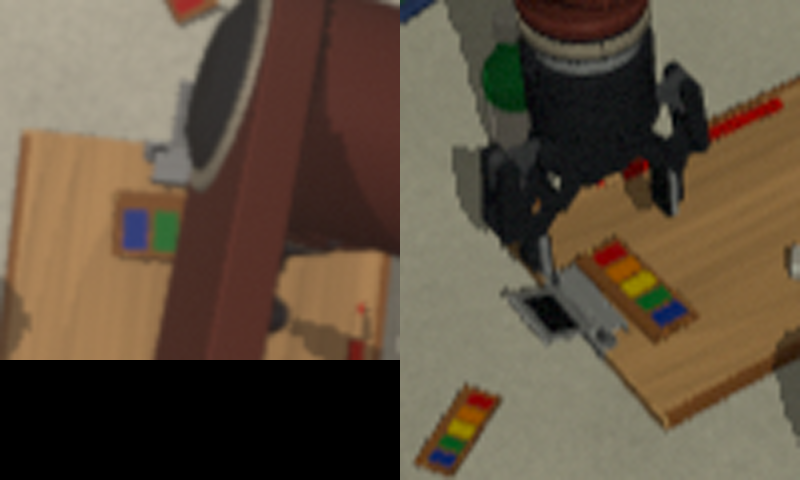

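The view shows the tab-side tip at crop (542,262), above the clip, and the push-side tip at (672,212), behind the strip. The arm hides part of the top view. I'll check both against projection.

```bash
python3 - <<'E'
from h import *
u=np.array([.9912,-.1323]);v=np.array([.1323,.9912])
w=lambda s,vv,z:np.r_[s*u+vv*v,z]
print("tips px exp",proj("scene",[w(.648,-.025,.071),w(.563,-.025,.071)]),"seen (205.5,165.5),(238,153)")
for n,px in(("scene",[(224.2,159.2),(243.8,178.8)]),("top",[(270+100/3.5,85+416/3.5),(270+244/3.5,85+426/3.5)])):
    P=ray(n,px,.018)[:,:2]; print(n,"rear edge s,v",P@u,P@v)
    P=ray(n,[(180+145/4,140+160/4)] if n=="scene" else [(324.2,169.2)],.027)[:,:2]
P=ray("scene",[(180+113/4,140+153/4)],.025)[:,:2];print("tab patch scene",P@u,P@v)
E
```

```text
tips px exp [[205.81522574 166.09344031]
 [234.46677568 152.087427  ]] seen (205.5,165.5),(238,153)
scene rear edge s,v [0.57299811 0.56924686] [-0.06344844  0.0247185 ]
top rear edge s,v [0.56612909 0.57054979] [ 0.01954765 -0.07098858]
tab patch scene [0.64612701] [-0.02403583]
```

Emit:
drive_tool(commands="85 0 0 0.7 0; 85 0 0 0.5 0; 85 0 0 0.15 0; 85 0 0 0.15 0; 85 0 0 0.15 0; 85 0 0 0.1 0; 85 0 0 0.1 0; 85 0 0 0 0")

```text
time: 11.2
tool_pos: [0.5976, -0.105, 0.0029]
tool_rot: [0.001, 0.753, 0.659, 0.0]
contact_force: [-0.6, 1.2, 3.9]
gripper_width: 1.002
```

```bash
python3 - <<'E'
from h import *
print(manip.state()["tool_pos"],manip.state()["contact_force"])
f=manip.grab_frame("scene")[:,:,::-1]
cv2.imwrite("pics/c3.png",cv2.resize(f[120:220,170:270],None,fx=6,fy=6,interpolation=cv2.INTER_CUBIC))
E
```

```text
[ 0.59759647 -0.10502377  0.00289915] [-0.61288253  1.22515398  3.92183104]
```

View pics/c3.png

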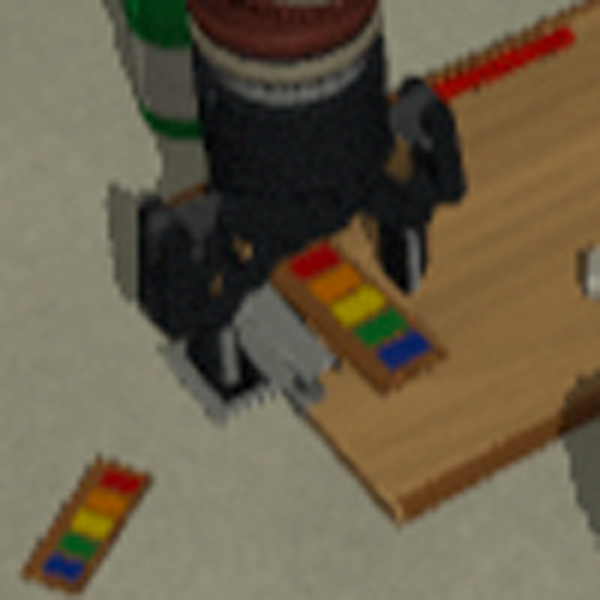

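The tab is pressed with 3.9 N, with the tab-side finger at (235,380). The push finger at (405,285) stands just behind the strip, which is still outside the jaw. I'll open slightly more, then start pushing.

Emit:
drive_tool(commands="85 0 0 0.045 0; 85 0 0 0 0; 83 0 0.033 -0.027 0; 81 0 0.033 -0.026 0; 79 0 0.033 -0.025 0; 77 0 0.033 -0.024 0; 75 0 0.033 -0.023 0; 73 0 0.033 -0.022 0")

```text
time: 12.25
tool_pos: [0.6026, -0.1059, 0.0054]
tool_rot: [-0.0, 0.753, 0.658, -0.0]
contact_force: [-0.6, -0.2, 3.9]
gripper_width: 0.852
```

Emit:
drive_tool(commands="72 0 0.017 -0.010 0; 71 0 0.017 -0.010 0; 70 0 0.017 -0.010 0; 69 0 0.017 -0.010 0; 68 0 0.017 -0.010 0; 67 0 0.017 -0.009 0; 66 0 0.017 -0.009 0; 66 0 0 0 0")

```text
time: 13.25
tool_pos: [0.6061, -0.1063, 0.0074]
tool_rot: [-0.0, 0.753, 0.659, -0.0]
contact_force: [-1.6, 0.6, 5.3]
gripper_width: 0.776
```

```bash
python3 - <<'E'
from h import *
f=manip.grab_frame("scene")[:,:,::-1]
cv2.imwrite("pics/c4.png",cv2.resize(f[120:220,170:270],None,fx=6,fy=6,interpolation=cv2.INTER_CUBIC))
E
```

```text
(no output)
```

View pics/c4.png

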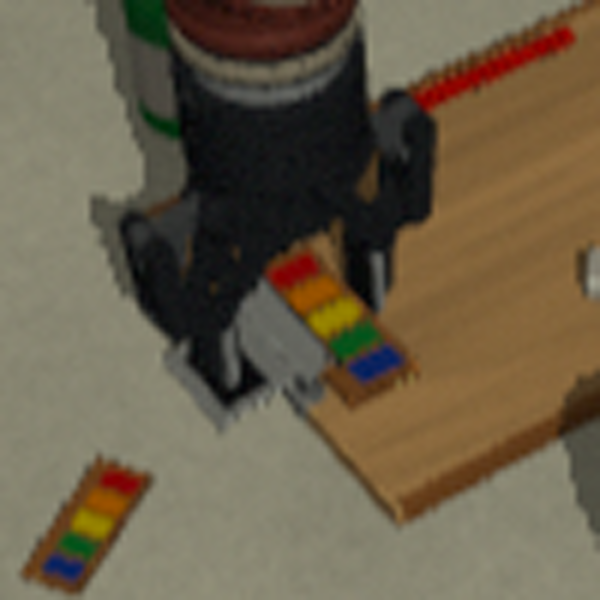

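The strip is sliding under the raised jaw, still roughly square. I'll continue to the back.

Emit:
drive_tool(commands="65 0 0.017 -0.009 0; 64 0 0.017 -0.009 0; 63 0 0.017 -0.009 0; 62 0 0.017 -0.008 0; 61.5 0 0.008 -0.004 0; 61.5 0 0 0 0; 61.5 0 0 0 0; 61.5 0 0 0 0")

```text
time: 14.3
tool_pos: [0.608, -0.1065, 0.0085]
tool_rot: [-0.001, 0.753, 0.659, -0.001]
contact_force: [-3.5, -0.7, 5.2]
gripper_width: 0.721
```

Emit:
drive_tool(commands="61.5 0 0.02 0 0; 61.5 0 0.02 0 0; 61.5 0 0.02 0 0; 61.5 0 0.02 0 0; 61.5 0 0 0 0; 61.5 0 0 0 0; 61.5 0 0 0 0; 61.5 0 0 0 0")

```text
time: 15.3
tool_pos: [0.6081, -0.1065, 0.0082]
tool_rot: [-0.003, 0.752, 0.659, -0.003]
contact_force: [-11.2, -0.3, 11.3]
gripper_width: 0.723
```

```bash
python3 - <<'E'
from h import *
print(manip.state()["ft_torque"])
f=manip.grab_frame("scene")[:,:,::-1]
cv2.imwrite("pics/c5.png",cv2.resize(f[130:210,190:260],None,fx=8,fy=8,interpolation=cv2.INTER_CUBIC)[:600])
E
```

```text
[-0.05704824  1.81748861  0.00253845]
```

View pics/c5.png

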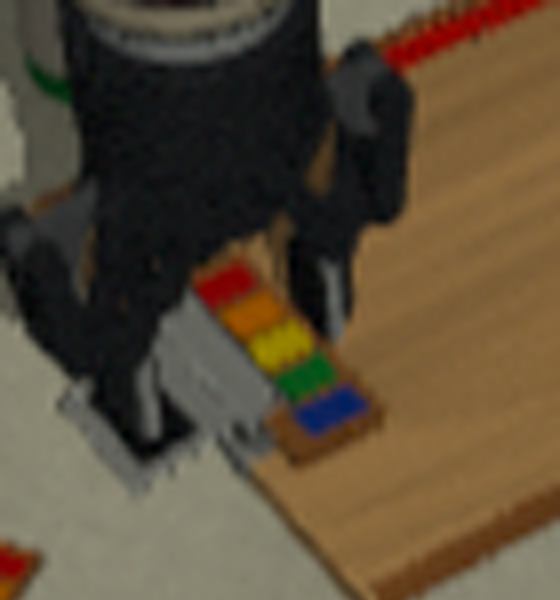

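Emit:
drive_tool(commands="61.5 0 -0.03 0 0; 61.5 0 -0.03 0 0; 61.5 0 -0.02 0 0; 61.5 0 0 0 0; 61.5 0 0 -0.08 0; 61.5 0 0 -0.08 0; 61.5 0 0 -0.1 0; 61.5 0 0 -0.15 0")

```text
time: 16.35
tool_pos: [0.6087, -0.1064, 0.021]
tool_rot: [-0.0, 0.753, 0.659, 0.0]
contact_force: [1.0, -0.9, -0.6]
gripper_width: 0.723
```

Emit:
drive_tool(commands="61.5 0 0 -0.5 0; 61.5 0 0 -1 0; 61.5 0 0 -1 0; 61.5 0 -1 -1 0; 61.5 0 -1 -0.5 0; 61.5 0 -1 0 0; 61.5 0 -1 0 0; 61.5 0 -1 0 0")

```text
time: 17.35
tool_pos: [0.4595, -0.0866, 0.1423]
tool_rot: [0.001, 0.753, 0.659, 0.001]
contact_force: [-0.5, 0.5, 0.3]
gripper_width: 0.72
```

Emit:
drive_tool(commands="61.5 0 -1 -1 0; 61.5 0 -1 -1 0; 61.5 0 0 -1 0; 61.5 -1 0 -1 0; 61.5 -1 0 0 0; 61.5 -1 0 0 0; 61.5 -1 0 0 0; 61.5 -1 0 0 0")

```text
time: 18.35
tool_pos: [0.3804, -0.2283, 0.2623]
tool_rot: [0.001, 0.753, 0.658, 0.0]
contact_force: [0.4, -0.8, -0.2]
gripper_width: 0.718
```

```bash
python3 - <<'E'
from h import *
s=manip.state();print(s["time"],s["tool_pos"],s["contact_force"])
t=manip.grab_frame("top")[:,:,::-1].copy(); f=manip.grab_frame("scene")[:,:,::-1].copy()
cv2.imwrite("pics/top6.png",t)
a=cv2.resize(t[140:240,260:360],None,fx=4,fy=4,interpolation=cv2.INTER_CUBIC)
b=cv2.resize(f[130:230,170:270],None,fx=4,fy=4,interpolation=cv2.INTER_CUBIC)
cv2.imwrite("pics/c6.png",np.hstack([a,b]))
hsv=cv2.cvtColor(t,cv2.COLOR_BGR2HSV);u=np.array([.9912,-.1323]);v=np.array([.1323,.9912])
pc={}
for k,lo,hi in(("blue",(105,80,40),(130,255,255)),("green",(45,80,40),(85,255,255)),("yellow",(24,150,90),(34,255,255)),("red",(0,150,80),(4,255,255))):
    M=cv2.moments(cv2.inRange(hsv,lo,hi)[175:208,294:345],True)
    if M["m00"]: p=(M["m10"]/M["m00"]+294,M["m01"]/M["m00"]+175); P=ray("top",p,.018)[0,:2]; pc[k]=P; print(k,M["m00"],p,P@u,P@v)
d=pc["blue"]-pc["red"]; print("rel yaw deg",np.degrees(np.arctan2(d[1],d[0]))-90+7.6)
E
```

```text
18.35 [ 0.38043755 -0.22834819  0.2623017 ] [ 0.42117091 -0.77454529 -0.16004346]
blue 47.0 (304.4468085106383, 188.97872340425533) 0.6001890349610332 0.010281949748156938
green 45.0 (311.8888888888889, 189.9777777777778) 0.5999368044238954 -0.006247274884905696
yellow 49.0 (319.44897959183675, 190.9591836734694) 0.5997539981915543 -0.02303170993003832
red 47.0 (334.2340425531915, 192.72340425531914) 0.5997365544485418 -0.055824493913425685
rel yaw deg -0.39476229345894787
```

View pics/c6.png

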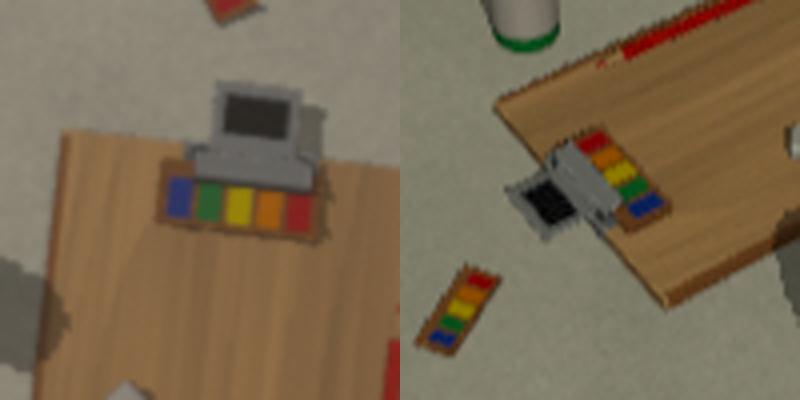

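The jaw is down on the strip, with the lip along the patches' front edge and the strip square to the clip. The other objects look untouched. I'll check the strip's rear edge once more before handing in.

```bash
python3 - <<'E'
from h import *
u=np.array([.9912,-.1323]);v=np.array([.1323,.9912])
S=np.arange(.550,.606,.0005)
for n in("top0","top6"):
    g=cv2.GaussianBlur(cv2.cvtColor(cv2.imread(f"pics/{n}.png"),cv2.COLOR_BGR2HSV)[:,:,2],(3,3),0).astype(np.float32)
    r=[]
    for vv in(-.05,-.035,-.02,-.005,.01):
        px=proj("top",np.c_[S[:,None]*u+vv*v,np.full(len(S),.018)]).astype(np.float32)
        p=cv2.remap(g,px[None,:,0].copy(),px[None,:,1].copy(),1)[0]; d=np.gradient(p)
        i=np.argmin(d); r.append(round(float(S[i]),4))
    print(n,r)
# bystander check
for n in("top0","top6"):
    h=cv2.cvtColor(cv2.imread(f"pics/{n}.png"),cv2.COLOR_BGR2HSV)
    e=cv2.inRange(h[230:260,270:305],(0,0,150),(180,60,255)); k=cv2.moments(e,True)
    print(n,"eraser",k["m10"]/max(k["m00"],1)+270,k["m01"]/max(k["m00"],1)+230)
E
```

```text
top0 [0.5685, 0.596, 0.5965, 0.566, 0.5645]
top6 [0.584, 0.582, 0.5825, 0.583, 0.5835]
top0 eraser 270.0 230.0
top6 eraser 270.0 230.0
```

```bash
python3 - <<'E'
from h import *
u=np.array([.9912,-.1323]);v=np.array([.1323,.9912])
f=manip.grab_frame("scene")[:,:,::-1]
now=cv2.resize(f[130:210,190:260],None,fx=8,fy=8,interpolation=cv2.INTER_CUBIC)[:600]
for n,im in(("pressed",cv2.imread("pics/c5.png")),("now",now)):
    h=cv2.cvtColor(np.ascontiguousarray(im),cv2.COLOR_BGR2HSV)[340:480,250:420]
    M=cv2.moments(cv2.inRange(h,(105,120,60),(130,255,255)),True)
    p=((M["m10"]/M["m00"]+250+.5)/8-.5+190,(M["m01"]/M["m00"]+340+.5)/8-.5+130); P=ray("scene",p,.018)[0,:2]; print(n,M["m00"],p,P@u,P@v)
s0=cv2.imread("pics/scene0.png")
a=cv2.cvtColor(s0,cv2.COLOR_BGR2GRAY);b=cv2.cvtColor(np.ascontiguousarray(f),cv2.COLOR_BGR2GRAY)
for nm,(x,y,w,hh) in dict(eraser=(262,156,28,18),jar=(265,180,38,45),pencil=(222,120,46,26),bottle=(186,100,28,46)).items():
    r=cv2.matchTemplate(b[y-8:y+hh+8,x-8:x+w+8],a[y:y+hh,x:x+w],cv2.TM_CCOEFF_NORMED); _,m,_,l=cv2.minMaxLoc(r); print(nm,m,l[0]-8,l[1]-8)
E
```

```text
pressed 1608.0 (230.80317164179104, 180.83558768656718) 0.6005705770754508 0.011249054347907133
now 1629.0 (230.82746316758747, 180.80344536525476) 0.6004594854163878 0.011193169289092489
eraser 0.9945839047431946 0 0
jar 0.9987027049064636 0 0
pencil 0.9979097247123718 0 0
bottle 0.9985387325286865 0 0
```

Strip seating is still ambiguous: the two cameras put the edge about 3 mm short, while the finger position says it is seated. I'll measure it relative to the jaw and board end in the same image.

```bash
python3 - <<'E'
from h import *
u=np.array([.9912,-.1323]);v=np.array([.1323,.9912])
S=np.arange(.570,.664,.002)
for n in("top0","top6"):
    g=cv2.cvtColor(cv2.imread(f"pics/{n}.png"),cv2.COLOR_BGR2HSV)
    for vv in(-.023,.010,-.055):
        px=proj("top",np.c_[S[:,None]*u+vv*v,np.full(len(S),.018)]).astype(np.float32)
        q=cv2.remap(g,px[None,:,0].copy(),px[None,:,1].copy(),0)[0]
        print(n,vv," ".join(f"{int(round(s*1000))}:{a[0]},{a[1]},{a[2]}" for s,a in zip(S,q)))
t=cv2.imread("pics/top0.png")[165:215,293:348];b=cv2.imread("pics/top6.png")[165:215,293:348]
cv2.imwrite("pics/c7.png",np.hstack([cv2.resize(x,None,fx=7,fy=7,interpolation=cv2.INTER_NEAREST) for x in(t,b)]))
E
```

```text
top0 -0.023 570:15,156,111 572:21,185,123 574:21,185,123 576:26,238,148 578:26,238,151 580:26,238,151 582:26,238,151 584:26,238,151 586:26,238,151 588:26,238,151 590:26,238,150 592:25,238,146 594:25,238,146 596:23,206,130 598:15,159,106 600:13,149,103 602:14,153,100 604:14,141,105 606:15,126,107 608:15,97,89 610:15,30,84 612:21,17,105 614:21,17,105 616:17,17,107 618:15,15,105 620:20,15,104 622:21,17,105 624:20,14,107 626:20,15,105 628:15,15,104 630:17,18,98 632:17,19,94 634:17,19,94 636:20,16,93 638:20,18,83 640:20,31,50 642:19,49,42 644:17,42,43 646:19,49,42 648:15,36,42 650:21,43,42 652:21,43,42 654:19,47,43 656:15,36,43 658:17,36,49 660:17,26,69 662:20,17,91 664:20,16,96
top0 0.01 570:12,133,107 572:163,60,81 574:118,122,98 576:115,144,101 578:116,141,101 580:116,143,100 582:115,141,101 584:116,141,101 586:116,140,102 588:116,139,101 590:116,139,101 592:117,118,97 594:143,56,78 596:12,133,100 598:14,149,103 600:14,149,103 602:14,139,108 604:15,129,123 606:16,127,135 608:15,124,136 610:15,124,136 612:16,125,135 614:16,125,135 616:16,126,136 618:16,122,136 620:16,104,118 622:16,62,9
[... 2337 characters left out ...]
662:21,39,139 664:21,39,138
top6 -0.055 570:15,127,137 572:15,128,136 574:15,128,135 576:16,128,136 578:15,126,136 580:15,126,136 582:16,126,132 584:15,125,116 586:14,141,92 588:10,160,105 590:4,184,118 592:1,192,129 594:1,198,130 596:1,194,130 598:1,195,131 600:1,195,131 602:1,196,129 604:1,194,130 606:1,192,130 608:2,187,117 610:3,123,77 612:12,37,69 614:19,22,92 616:17,18,101 618:17,18,102 620:17,18,102 622:15,15,101 624:15,20,102 626:13,18,99 628:18,15,86 630:20,19,79 632:20,24,97 634:19,38,94 636:22,40,95 638:22,40,95 640:22,40,96 642:21,38,95 644:22,40,95 646:20,40,96 648:20,40,95 650:19,38,95 652:21,38,94 654:23,36,93 656:21,38,95 658:21,38,95 660:23,38,113 662:22,40,142 664:21,37,143
```

View pics/c7.png

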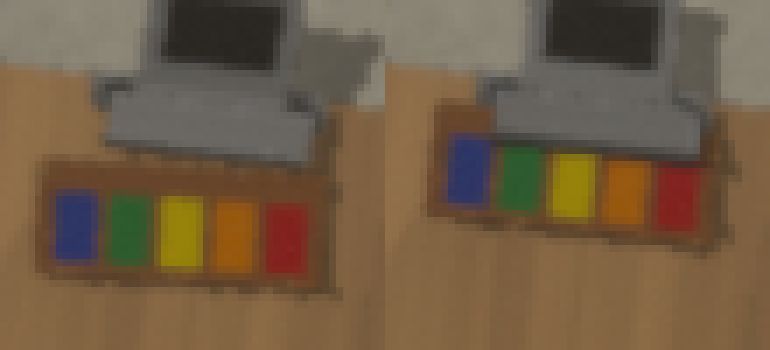

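```bash
python3 - <<'E'
from h import *
u=np.array([.9912,-.1323]);v=np.array([.1323,.9912])
S=np.arange(.555,.640,.0005)
for n in("top0","top6"):
    g=cv2.imread(f"pics/{n}.png").astype(np.float32).max(2)
    for vv in(.013,.015,.017,.019):
        px=proj("top",np.c_[S[:,None]*u+vv*v,np.full(len(S),.018)]).astype(np.float32)
        p=cv2.remap(g,px[None,:,0].copy(),px[None,:,1].copy(),1)[0]; d=np.convolve(p,np.r_[np.ones(6),-np.ones(6)]/6,"same")
        print(n,vv,"fronts",[(round(float(S[i]),4),round(float(d[i]),0)) for i in range(8,len(S)-8) if abs(d[i])>8 and abs(d[i])==abs(d[i-6:i+7]).max()])
E
```

```text
top0 0.013 fronts [(0.565, -19.0), (0.57, -14.0), (0.595, 16.0), (0.604, 18.0)]
top0 0.015 fronts [(0.565, -20.0), (0.57, -10.0), (0.595, 17.0), (0.604, 19.0)]
top0 0.017 fronts [(0.565, -20.0), (0.5715, -10.0), (0.5945, 17.0), (0.604, 20.0)]
top0 0.019 fronts [(0.5665, -16.0), (0.594, 9.0), (0.604, 19.0)]
top6 0.013 fronts [(0.5835, -17.0), (0.613, 10.0), (0.622, 16.0)]
top6 0.015 fronts [(0.585, -18.0), (0.613, 11.0), (0.622, 19.0)]
top6 0.017 fronts [(0.585, -19.0), (0.6115, 15.0), (0.622, 20.0)]
top6 0.019 fronts [(0.5845, -19.0), (0.622, 19.0)]
```

The strip's free front edge, left of the clip, now reads s = 0.622 m against 0.6215 m for the back of the clip, so it is seated. The earlier 3 mm doubt came from patches that aren't centred on the strip. I'm handing in.

```bash
python3 -c "
from plant import manip
print(manip.job_done())"
```

```text
the job is handed in; nothing more can be done
None
```

I clipped the strip to the board and handed the job in at about 18.5 s of the 45 s allowed. No verdict is reported, so the checks below are my own.

**What I did:**
- I touched the bare table at two finger openings to find how far the fingertips move forward as they close.
- One finger pressed the tab down with about 4 N.
- The gripper then closed while the arm compensated, so the other finger slid the strip under the jaw until it stopped. A further 2.4 mm of commanded push moved it 0.1 mm at about 11 N.
- I backed off, let the tab up and cleared the arm.

**Last checks:**
- **Seating:** the strip's front edge is at 0.622 m along the board's axis, and the back of the clip is estimated at 0.6215 m. Camera calibration is good to about 2 mm.
- **Squareness:** the strip is about 0.4° (0.007 rad) off square, within the 0.07 rad limit.
- **Release:** the strip moved about 0.1 mm when the tab was let up, and the picture shows the jaw resting on it. I did not measure the grip force or the clip angle directly.
- **Bystanders:** the eraser, pencil, bottle and jar show no shift in the images.

**Disagreement:** an estimate from the painted patches put the strip about 3 mm short of the back of the clip. The patches are not centred on the strip, so I went by the directly measured edge. A separate bright-pixel check on the eraser in the top view found nothing, so the "not moved" result rests on the scene camera.

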